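# Set the heel stop and ease the freshly glued shoe against it

### The job

Turn the red handwheel until the heel stop's black pointer stands level with the red clip on the scale (not the blue one) within 3 mm. Then slide the freshly glued child's shoe along the board, heel first and softly, never pressing on it with more than 12 N, until its heel rests squarely against the middle of the black sprung pad. Move the stop only by its wheel, keep the shoe on the board, leave hammer, thread cone and tin alone, and let go of everything.

Things in the scene. Friction and masses are not known exactly. Their poses are not given: they have to be found in the camera images.
- jig: Light wooden sizing jig fixed on the bench, board 540 x 160 x 12 mm. Origin at the centre of its underside on the bench; its x axis runs along the board from the shoe's end to the handwheel's end, y across, z up. Board top 12 mm above the origin. The stop slides along the jig's y = 0 line. A grey gearbox 75 x 90 mm, top at z = 34 mm, lies under the wheel at x = 210 mm.
- handwheel (a joint): Angle (rad) of the red round handwheel, 60 mm diameter and 26 mm tall, upright axis at jig x = 210, y = 0 mm, rim from z = 50 to 76 mm above the bench, nothing above it. It starts at 0 and grows turning clockwise seen from above; each radian brings the stop 12 mm nearer to the shoe (towards jig -x). Stiff (0.25 N m): it stays where it is left. Range -0.3 to 5.2.
- handwheel_grip (a point): On the wheel's axis at the middle of its rim, 63 mm above the bench: grip across the 60 mm diameter from above.
- pointer (a point): Tip of the black pointer carried by the aluminium heel stop (block 28 x 60 x 36 mm, its top 49 mm above the bench), beside the paper scale on the jig's -y side. Compare its position along the jig's x with the red clip's centre.
- red_clip: Red clip fixed on the scale, 8 mm along jig x, 20 across, 8 high; origin at the centre of its underside, axes parallel to the jig's. It always lies on the shoe's side of the starting pointer.
- blue_clip: Blue clip like the red one, for another size; ignore it.
- pad_face (a point): Middle of the front face (towards jig -x) of the black rubber heel pad, 24 mm above the bench. Pad face 56 mm wide, from 15 to 45 mm above the bench. It stands in front of the stop block and gives way on a spring (300 N/m, travel 12 mm, then hard). Axes parallel to the jig's.
- shoe: Child's shoe on its last: black upper with brown straps, white sole and white last top. 180 long, 64 wide at the ball, 52 at the heel, 80 high. Origin at the centre of its underside (12 mm above the bench, on the board); x axis from toe to heel, z up. Forefoot wall upright to 30 mm above the sole's underside; the toe end is flat over its middle 32 mm. About 0.35 kg, slides with some friction.
- shoe_heel (a point): Rearmost point of the heel, 90 mm from the shoe's origin along its +x, 12 mm above its underside.
- shoe_toe (a point): Middle of the flat toe end, 90 mm from the shoe's origin along its -x, 12 mm above its underside: push here.
- hammer: Hammer lying on the bench beyond the board, 260 mm long; leave alone.
- thread: Upright black cone of thread, 56 mm diameter, 90 mm high; leave alone.
- glue_tin: Small tin with a yellow band, 64 mm diameter, 75 mm high; leave alone.

How it is judged:
By the outcome, as a careful person would: the job done as asked, in the order asked, and still so for the second after the job is handed in, with the robot touching nothing.
It also fails if it takes over 72 s, if anything falls off the work surface, if the arm or the gripper's body presses on something with over 40 N, if the wrist force passes 120 N, or if a joint passes its speed limit or range.

### The arm

A 6-joint arm with a two-finger parallel gripper is mounted at the origin on the work surface. World frame = base frame: x ahead of the robot, y to its left, z up, the work surface at z = 0. Lengths are in m, angles in rad, forces in N, time in s.
With the tool pointing down it reaches from about 0.425 to 1.125 m from the base axis. Payload 14.9 kg.
Tool frame: the origin (TCP) lies midway between the tips of the shut fingers; the grasp point (between the pads) lies 19 mm behind it; z points along the fingers, y is the line along which they close (so a half turn about z gives the same grasp; the last joint's range is limited). The gripper opens to 91 mm and grips with 3 to 60 N. Pads are 32 mm wide; open, the fingers measure 118 mm over their backs; the gripper's body (76 mm by 178 mm) begins 60 mm behind the grasp point.
Start: joints at [-1.167, 0.379, 1.734, -0, 1.028, -0.033], TCP at [0.296, -0.634, 0.214] pointing down, gripper open.
Joint ranges: [-2.77, 2.77], [-0.74, 2.19], [0, 2.66], [-1.06, 4.2], [0.31, 2.87], [-3.08, 3.08]. Speed limits (rad/s): [1.89, 1.89, 2.39, 3.14, 3.14, 3.14].

### API

Orientations are given as a unit quaternion [w, x, y, z].
In Python, from rig import ctrl, vision gives the robot as it stands.
- The arm moves only by the tool servo_tool, never from a script. Its argument "moves" is text: rows parted by semicolons, each of 7 numbers parted by spaces: the shift along the tool's x, y, z as a fraction of full scale, then the turn, a rotation vector about the tool's x, y, z as a fraction of full scale, then the opening, from 0 (shut) to 1 (fully open). A call has 1 to 20 rows; each row shifts and turns the commanded pose from where the row before left it, along the tool's axes as they then stand; what a row does not reach is not made up. Full scale, the value 1, is 0.25 m for a shift and pi rad for a turn. A row lasts 1/12 s, in which the tool goes at most 41.7 mm and 7.16 degrees, less where a joint would pass 70% of its speed; a pose out of reach is approached as far as the arm can. A call with a number of a shift or a turn outside -1 to 1 is refused whole. A call with a gripper value outside its range is refused whole. The fingers move at their own pace and stop on an object; the grip force is fixed at half the most. Time passes only in rows, so rows that do not move let the fingers close. It gives the time, the measured TCP pose, the force, the opening and the grip force at its end, in the units of the state.
- ctrl.get_state(): the state, without advancing time (a new reading comes with each control period).
- vision.capture(name): name is "side" or "top"; returns a dict with "img" (420x560x3 uint8, red, green, blue), "range_z" (420x560 float32, m along the optical axis (not along the pixel's ray), 0 where there is no reading), "fx", "fy", "cx", "cy" (pixels), "R" (3x3) and "t" (3): a world point X has camera coordinates R X + t. Camera axes: x right, y down, z forward; pixel columns grow to the right and rows downward; lengths in m; the calibration is good to about 2 mm. A picture is of the moment at which its call begins.
- ctrl.hand_in(): hands the job in; it is judged then, once.
The state is a dict: "clock": time; "q": joint angles; "joint_vel": joint speeds; "joint_efforts": joint torques, N m; "eef_pos": TCP position; "orientation": TCP orientation; "ft_force": force on the tool from outside, world axes, zero at the start; "wrist_torque": the same for the moment, N m; "gripper_width": finger opening in m; "finger_force": force on a finger pad.
Only numpy, scipy, OpenCV 4.12 (cv2) and the standard library are available. Lean on these libraries where they do the work, as an engineer would, in place of code of your own. Each camera call takes 0.05 s, during which the arm holds its last target. There are 200 camera calls.

## Working session

There is one attempt and no reset: what is moved stays moved. The work goes in short steps, Python scripts to look and compute and a tool call to move; the robot and the scene stay as the last step left them, time stands still between calls to the robot, and variables do not carry over. Pictures are saved under pics/ and viewed, at most 10 in all, crops included, and the job is handed in when it is done.

Besides the shell and the picture viewer there is one more tool, called after "Call:" by a JSON object that holds its "api" and its "payload", one argument or row to a line. servo_tool: Moves the arm, as the interface text tells. Shift numbers are shares of 0.25 m and turn numbers shares of pi rad, none past 1 either way. Its arguments: {"type":"object","properties":{"moves":{"type":"string"}},"required":["moves"]}

```bash
mkdir -p pics; ls; cat > h.py <<'E'
import numpy as np, cv2, pickle
from rig import ctrl, vision
def cap(n,f):
    c=vision.capture(n); cv2.imwrite(f'pics/{f}.png',c['img'][:,:,::-1]); pickle.dump(c,open(f'pics/{f}.pkl','wb')); return c
def load(f): return pickle.load(open(f'pics/{f}.pkl','rb'))
def world(c,u,v,z=None):
    """z given: intersect ray with plane; else depth"""
    u=np.asarray(u,float);v=np.asarray(v,float)
    d=np.stack([(u-c['cx'])/c['fx'],(v-c['cy'])/c['fy'],np.ones_like(u)],-1)
    R,t=np.array(c['R']),np.array(c['t']); o=-R.T@t; w=d@R
    k=c['range_z'][np.round(v).astype(int),np.round(u).astype(int)] if z is None else (z-o[2])/w[...,2]
    return o+w*np.asarray(k)[...,None]
E
python3 - <<'E'
from h import *
for n in('top','side'):
    c=cap(n,n+'0'); print(n,-np.array(c['R']).T@c['t'],c['fx'])
s=ctrl.get_state(); print(s)
E
```

```text
pics
top [0.40704586 0.04627871 1.17116514] 537.2548502772564
side [0.30824939 0.51458197 0.36882409] 381.63978563979146
{'clock': 0.1, 'q': array([-1.16730590e+00,  3.79357626e-01,  1.73469149e+00,  5.35338502e-06,
        1.02846099e+00, -3.32804207e-02]), 'joint_vel': array([ 0.00035975, -0.00174455, -0.00163916, -0.00063475,  0.00154532,
       -0.00017551]), 'joint_efforts': array([ 4.31318767e-03, -7.65043330e+01, -4.35297167e+01,  6.53767423e-02,
        3.98428529e-02, -2.53328767e-05]), 'eef_pos': array([ 0.29599083, -0.63398072,  0.21336809]), 'orientation': array([-4.51307875e-04,  9.76248723e-01,  2.16652305e-01, -8.21749302e-05]), 'ft_force': array([-0.57349958, -0.26425538,  0.68819858]), 'wrist_torque': array([-0.004257  ,  0.0281849 , -0.00621853]), 'finger_force': 0.0, 'gripper_width': 0.09110847288842115}
```

View pics/top0.png

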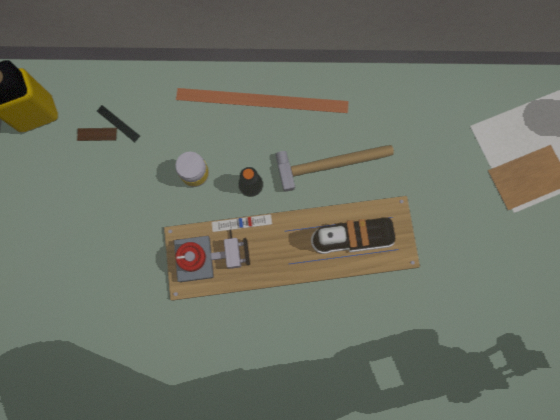

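View pics/side0.png

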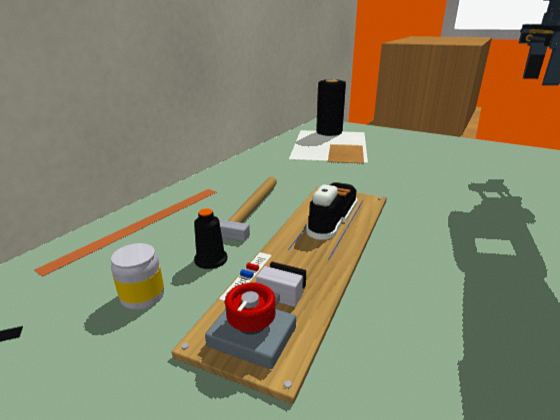

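The top view shows the wheel at (190,257), the pointer near (231,234), the blue clip at (240,223), the red clip at (249,222) and the shoe at about (354,236), toe to the right. Next I'll measure the board and take an enlarged crop.

```bash
python3 - <<'E'
from h import *
c=load('top0'); im=c['img']
cr=cv2.resize(im[190:305,160:425],None,fx=3,fy=3,interpolation=cv2.INTER_CUBIC); cv2.imwrite('pics/crop0.png',cr[:,:,::-1])
pts=np.array([[165,224],[404,198],[418,268],[173,298],[190,257],[249,222],[240,223],[231,234]])
print(world(c,pts[:,0],pts[:,1],0.012).round(4))
# board by height 8..16mm
v,u=np.mgrid[190:305,155:430]; W=world(c,u,v)
hsv=cv2.cvtColor(im,cv2.COLOR_RGB2HSV)[190:305,155:430]
m=(hsv[...,0]<22)&(hsv[...,1]>70)&(W[...,2]<.02)&(W[...,2]>.004)
n,l,st,ce=cv2.connectedComponentsWithStats(m.astype(np.uint8)); 
k=1+st[1:,4].argmax(); P=world(c,u[l==k],v[l==k],.012)[:,:2]
print(st[k],W[l==k][:,2].mean()); r=cv2.minAreaRect(P.astype(np.float32)); print(r)
# wheel
red=((hsv[...,0]<6)|(hsv[...,0]>174))&(hsv[...,1]>160)&(hsv[...,2]>60)
n,l,st,ce=cv2.connectedComponentsWithStats(red.astype(np.uint8))
for i in range(1,n):
  if st[i,4]>8:
    q=l==i; print(st[i],ce[i]+[155,190],W[q].mean(0).round(4),W[q].min(0).round(4),W[q].max(0).round(4))
E
```

```text
[[ 0.6057  0.3057  0.012 ]
 [ 0.6696 -0.2194  0.012 ]
 [ 0.5155 -0.2439  0.012 ]
 [ 0.4464  0.2797  0.012 ]
 [ 0.534   0.2476  0.012 ]
 [ 0.6121  0.122   0.012 ]
 [ 0.6097  0.1417  0.012 ]
 [ 0.5851  0.1606  0.012 ]]
[    9     6   256   104 12274] 0.011621908051211282
((0.5587317943572998, 0.030492931604385376), (0.15890945494174957, 0.5385273098945618), 8.121954917907715)
[94 28  2  7  9] [249.22222222 221.55555556] [0.6116 0.121  0.0205] [0.6061 0.1191 0.0162] [0.6194 0.1217 0.0226]
[ 22  53  28  28 442] [190.61312217 256.45022624] [0.5285 0.2358 0.0733] [0.5006 0.2074 0.0614] [0.5564 0.2636 0.0817]
```

View pics/crop0.png

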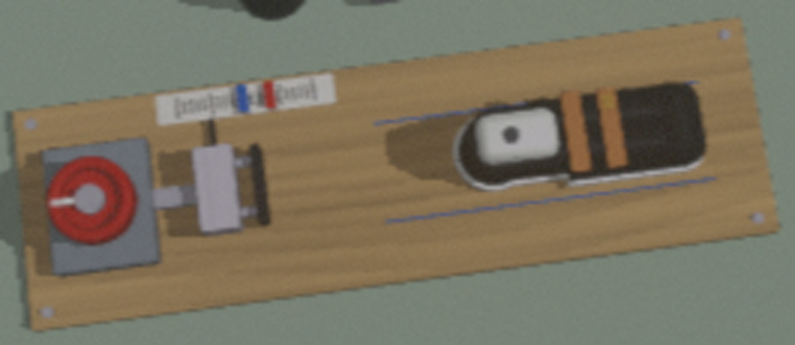

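```bash
cat >> h.py <<'E'
J0=np.array([.5587,.0305]); TH=np.radians(98.12); JX=np.array([np.cos(TH),np.sin(TH)]); JY=np.array([-JX[1],JX[0]])
def jig(P): d=np.asarray(P)[...,:2]-J0; return np.stack([d@JX,d@JY,np.asarray(P)[...,2]],-1)*1000
E
python3 - <<'E'
from h import *
c=load('top0'); im=c['img'].astype(int)
v,u=np.mgrid[190:305,155:430]; W=jig(world(c,u,v)); 
print('wheel',jig(world(c,np.array([190.6]),np.array([256.45]),.075)))
g=im[190:305,155:430]
np.set_printoptions(linewidth=200,suppress=True)
print('pointer gray rows229-240 cols225-237'); print(im[227:241,225:238].sum(2)); print(W[37:51,73:79,2].round(0))
R,G,B=g[...,0],g[...,1],g[...,2]
box=(u>232)&(u<262)&(v<235)&(v>210)
for n,w in(('red',np.clip(R-np.maximum(G,B)-45,0,None)*box),('blue',np.clip(B-R-15,0,None)*box)):
    uu,vv=(w*u).sum()/w.sum(),(w*v).sum()/w.sum(); print(n,uu,vv,jig(world(c,np.array([uu]),np.array([vv]),.021)))
# stop block/pad, shoe
q=(W[...,2]>38)&(W[...,0]<170)&(W[...,0]>20);print('block',W[q].min(0),W[q].max(0),q.sum())
q=(W[...,2]>22)&(W[...,0]<20)&(W[...,0]>-260)&(abs(W[...,1])<75)
P=W[q][:,:2].astype(np.float32);print('shoe',W[q].min(0),W[q].max(0),cv2.minAreaRect(P)); 
for a in range(-230,-20,10):
  s=P[abs(P[:,0]-a)<4]
  if len(s): print(a,s[:,1].min(),s[:,1].max(),s[:,1].mean())
E
```

```text
wheel [[207.24160296   1.17529207  75.        ]]
pointer gray rows229-240 cols225-237
[[467 469 498 494 494 432 424 498 504 502 497 495 447]
 [504 508 506 505 493 457 451 493 494 493 489 471 438]
 [496 497 492 473 420 355 383 408 386 370 370 365 356]
 [406 362 317 305 252 209 287 347 345 340 347 342 334]
 [342 311 253 254 218 179 240 309 333 335 341 343 338]
 [335 332 286 253 207 170 221 301 327 324 322 322 324]
 [333 321 281 245 210 173 211 283 320 328 329 326 319]
 [329 325 288 241 218 175 200 281 321 326 334 325 328]
 [322 319 287 244 223 174 193 282 320 329 333 331 333]
 [331 320 296 250 227 187 173 271 326 336 336 336 341]
 [332 332 292 250 234 197 194 285 345 347 344 338 327]
 [346 350 311 269 280 278 302 370 421 433 427 402 350]
 [403 417 419 422 436 442 442 443 449 446 450 423 345]
 [437 445 447 443 450 455 454 448 449 455 454 426 342]]
[[  13.   16.   10.   11.   11.   13.]
 [  13.   10.   11.    9.   10.   11.]
 [  13.   11.   11.   19.   11.   11.]
 [  12.   12.   19.   20.   11.   14.]
 [  13.   12.   20.   20.   11.   15.]
 [  10.    9.   17.   20.   13.   11.]
 [   9.  
[... 701 characters left out ...]
 (177.4031982421875, 61.9140625), 0.6134091019630432)
-220 -29.299065 26.204119 -1.8849314
-210 -32.997044 28.09211 -1.010807
-200 -33.61513 26.38691 -1.3973128
-190 -32.782063 25.370434 -1.147519
-180 -32.944195 28.118431 0.75480473
-170 -30.67757 26.984291 0.22241108
-160 -30.287905 28.610003 0.5745229
-150 -31.45896 26.653984 -1.042145
-140 -32.661606 25.138361 -0.2934942
-130 -31.916286 27.596329 -1.2952449
-120 -30.017887 23.005962 -1.3432201
-110 -29.253113 22.272095 0.33491302
-100 -27.702251 21.975018 0.9531926
-90 -26.404047 21.03464 0.8593631
-80 -25.725307 22.009253 1.129115
-70 -26.971416 22.620438 2.0786836
-60 -27.324772 19.402643 0.042264692
-50 -21.378849 11.557473 -2.0519035
```

```bash
python3 - <<'E'
from h import *
c=load('top0')
print(jig(world(c,np.array([230.0,230.1,230.9]),np.array([229.7,232,236.]),.02)))
# shoe: silhouettes and white last, sole heel; stop pad
im=c['img']; hsv=cv2.cvtColor(im,cv2.COLOR_RGB2HSV)
def P(cx,cy,z): return jig(world(c,np.array([160+(cx-1)/3]),np.array([190+(cy-1)/3]),z))[0].round(1)
print('heel sole',P(455,150,.02),'toe',P(705,127,.04),'toe corners',P(693,90,.04),P(703,160,.04),'hole',P(511,134,.092))
print('ball edges',P(628,88,.042),P(632,175,.02),'heel edges',P(488,108,.04),P(490,190,.02))
print('pad ends',P(257,147,.045),P(266,225,.045))
s=load('side0'); print('side pix check', (np.array(s['R'])@np.r_[J0+.21*JX,.063]+s['t']))
ox=s['img'][250:300,210:320]; cv2.imwrite('pics/side_c.png',cv2.resize(ox,None,fx=7,fy=7,interpolation=cv2.INTER_CUBIC)[:,:,::-1])
E
```

```text
[[125.56331441 -52.8698053   20.        ]
 [125.90567651 -47.82932856  20.        ]
 [125.15723557 -38.90784449  20.        ]]
heel sole [-46.2  -8.2  20. ] toe [-223.     1.4   40. ] toe corners [-219.1  -26.    40. ] [-217.5   24.4   40. ] hole [-80.1  -4.3  92. ]
ball edges [-173.   -33.2   42. ] [-169.6   26.3   20. ] heel edges [-72.3 -32.3  40. ] [-66.9  23.6  20. ]
pad ends [ 93.6 -25.2  45. ] [93.8 30.1 45. ]
side pix check [-0.0338378   0.10004972  0.45541252]
```

View pics/side_c.png

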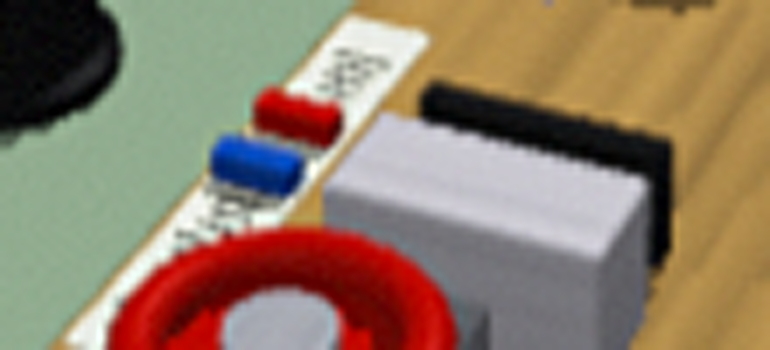

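The enlarged side view shows both clips, with the red one farther from the wheel. The stop has to travel 125.6 − 81.7 ≈ 44 mm, which is about 3.66 rad of wheel. The wheel is at about (0.529, 0.237), so I'm moving over it.

Call:
{"api": "servo_tool", "payload": {
  "moves": "0.0966 -0.1151 0 0 0 0 1;0.0966 -0.1151 0 0 0 0 1;0.0966 -0.1151 0 0 0 0 1;0.0966 -0.1151 0 0 0 0 1;0.0966 -0.1151 0 0 0 0 1;0.0966 -0.1151 0 0 0 0 1;0.0966 -0.1151 0 0 0 0 1;0.0966 -0.1151 0 0 0 0 1;0.0966 -0.1151 0 0 0 0 1;0.0966 -0.1151 0 0 0 0 1;0.0966 -0.1151 0 0 0 0 1;0.0966 -0.1151 0 0 0 0 1;0.0966 -0.1151 0 0 0 0 1;0.0966 -0.1151 0 0 0 0 1;0.0966 -0.1151 0 0 0 0 1;0.0966 -0.1151 0 0 0 0 1;0.0966 -0.1151 0 0 0 0 1;0.0966 -0.1151 0 0 0 0 1;0.0966 -0.1151 0 0 0 0 1;0.0966 -0.1151 0 0 0 0 1"
}}

```text
clock: 1.77
eef_pos: [0.4903, 0.0935, 0.2139]
orientation: [0.0, 0.976, 0.217, 0.0]
ft_force: [0.6, -0.3, 0.3]
gripper_width: 0.0914
finger_force: 0.0
```

Call:
{"api": "servo_tool", "payload": {
  "moves": "0.0966 -0.1151 0 0 0 0 1;0.0966 -0.1151 0 0 0 0 1;0.0966 -0.1151 0 0 0 0 1;0.0966 -0.1151 0 0 0 0 1;0 0 0 0 0 -0.039 1;0 0 0 0 0 -0.039 1;0 0 0 0 0 -0.039 1;0 0 0 0 0 -0.039 1;0 0 0 0 0 -0.039 1;0 0 0 0 0 -0.039 1;0 0 0 0 0 -0.039 1;0 0 0 0 0 -0.039 1;0 0 0 0 0 -0.039 1;0 0 0 0 0 -0.039 1;0 0 0 0 0 -0.039 1;0 0 0 0 0 -0.039 1;0 0 0 0 0 -0.039 1;0 0 0 0 0 -0.039 1;0 0 0 0 0 -0.039 1;0 0 0 0 0 -0.039 1"
}}

```text
clock: 3.43
eef_pos: [0.5289, 0.2366, 0.2137]
orientation: [-0.0, 0.361, 0.933, -0.0]
ft_force: [-0.2, -1.1, -0.8]
gripper_width: 0.0911
finger_force: 0.0
```

Call:
{"api": "servo_tool", "payload": {
  "moves": "0 0 0 0 0 -0.039 1;0 0 0 0 0 -0.039 1;0 0 0 0 0 -0.039 1;0 0 0 0 0 -0.039 1;0 0 0 0 0 -0.039 1;0 0 0 0 0 -0.039 1;0 0 0 0 0 -0.039 1;0 0 0 0 0 -0.039 1;0 0 0 0 0 0 1;0 0 0 0 0 0 1"
}}

```text
clock: 4.27
eef_pos: [0.529, 0.2366, 0.2138]
orientation: [-0.0, -0.116, 0.993, -0.0]
ft_force: [0.7, -0.2, -0.1]
gripper_width: 0.0914
finger_force: 0.0
```

```bash
cat >> h.py <<'E'
def st():
    from scipy.spatial.transform import Rotation as Ro
    s=ctrl.get_state(); w,x,y,z=s['orientation']; M=Ro.from_quat([x,y,z,w]).as_matrix()
    print('t',s['clock'],'q',np.round(s['q'],3),'tcp',s['eef_pos'].round(4),'jig',jig(s['eef_pos']).round(1),'F',s['ft_force'].round(1),'w',round(s['gripper_width'],4),'ff',s['finger_force'],'xang',np.degrees(np.arctan2(M[1,0],M[0,0])).round(2)); return s,M
def go(target):
    s,M=st(); d=M.T@(np.array(target)-s['eef_pos'])/.25; print('shift frac total',d.round(4))
E
python3 -c "
from h import *; go([.5288,.237,.044])"
```

```text
t 4.2667 q [ 0.38   0.192  1.981 -0.     0.969 -1.422] tcp [0.529  0.2366 0.2138] jig [208.2   0.3 213.8] F [ 0.7 -0.2 -0.1] w 0.0914 ff 0.0 xang -166.72
shift frac total [3.000e-04 1.800e-03 6.791e-01]
```

Call:
{"api": "servo_tool", "payload": {
  "moves": "0 0 0.11 0 0 0 1;0 0 0.11 0 0 0 1;0 0 0.11 0 0 0 1;0 0 0.11 0 0 0 1;0 0 0.1 0 0 0 1;0 0 0.08 0 0 0 1;0 0 0.06 0 0 0 1;0 0 0 0 0 0 1;0 0 0 0 0 0 0;0 0 0 0 0 0 0;0 0 0 0 0 0 0;0 0 0 0 0 0 0;0 0 0 0 0 0 0;0 0 0 0 0 0 0;0 0 0 0 0 0 0;0 0 0 0 0 0 0"
}}

```text
clock: 5.6
eef_pos: [0.5294, 0.2383, 0.0449]
orientation: [0.001, -0.117, 0.993, 0.001]
ft_force: [-6.4, 16.7, 3.8]
gripper_width: 0.0596
finger_force: 30.0
```

```bash
python3 -c "
from h import *; st()"
```

```text
t 5.6 q [ 0.382  0.449  2.027  0.003  0.664 -1.426] tcp [0.5294 0.2383 0.0449] jig [209.8  -0.3  44.9] F [-6.4 16.7  3.8] w 0.0596 ff 30.000423789024353 xang -166.55
```

Call:
{"api": "servo_tool", "payload": {
  "moves": "0 0.007 0 0 0 0 0;0 0 0 0 0 0 0;0 0 0 0 0 0.039 0;0 0 0 0 0 0.039 0;0 0 0 0 0 0.039 0;0 0 0 0 0 0.039 0;0 0 0 0 0 0 0"
}}

```text
clock: 6.18
eef_pos: [0.5293, 0.2377, 0.0449]
orientation: [0.0, 0.131, 0.991, -0.0]
ft_force: [1.4, -10.4, 8.0]
gripper_width: 0.0597
finger_force: 30.0
```

```bash
python3 -c "
from h import *; st()"
```

```text
t 6.1833 q [ 3.820e-01  4.490e-01  2.027e+00 -2.000e-03  6.650e-01 -9.240e-01] tcp [0.5293 0.2377 0.0449] jig [ 2.093e+02 -1.000e-01  4.490e+01] F [  1.4 -10.4   8. ] w 0.0597 ff 30.00310242176056 xang 164.96
```

Call:
{"api": "servo_tool", "payload": {
  "moves": "0 0 0 0 0 0.039 0;0 0 0 0 0 0.039 0;0 0 0 0 0 0.039 0;0 0 0 0 0 0.039 0;0 0 0 0 0 0.039 0;0 0 0 0 0 0.039 0;0 0 0 0 0 0.039 0;0 0 0 0 0 0.039 0;0 0 0 0 0 0.039 0;0 0 0 0 0 0.039 0;0 0 0 0 0 0.039 0;0 0 0 0 0 0.039 0;0 0 0 0 0 0.039 0;0 0 0 0 0 0.039 0;0 0 0 0 0 0.039 0;0 0 0 0 0 0.039 0;0 0 0 0 0 0 0"
}}

```text
clock: 7.6
eef_pos: [0.5268, 0.2368, 0.0447]
orientation: [0.0, 0.896, 0.443, -0.003]
ft_force: [-16.7, -16.3, 27.2]
gripper_width: 0.0595
finger_force: 30.0
```

```bash
python3 - <<'E'
from h import *
st(); c=cap('top','top1'); s=cap('side','side1')
a=cv2.resize(c['img'][195:300,160:300],None,fx=4,fy=4,interpolation=cv2.INTER_CUBIC)
cv2.imwrite('pics/m1.png',a[:,:,::-1])
E
```

```text
t 7.6 q [ 3.830e-01  4.480e-01  2.029e+00 -1.000e-03  6.700e-01  1.036e+00] tcp [0.5268 0.2368 0.0447] jig [208.8   2.4  44.7] F [-16.7 -16.3  27.2] w 0.0595 ff 30.00592678785324 xang 52.63
```

View pics/m1.png

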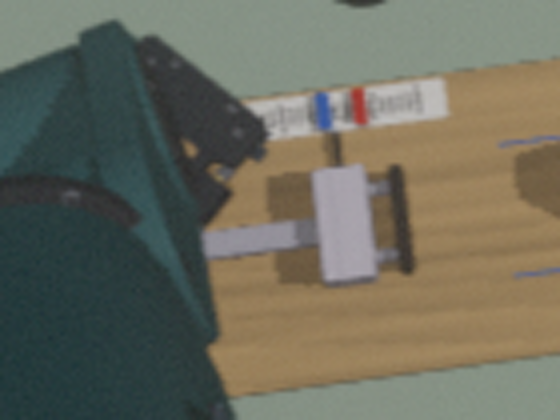

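```bash
cat >> h.py <<'E'
np.set_printoptions(linewidth=200,suppress=True)
def meas(f,u0,u1,rows):
    """red clip jig x and pointer raw rows"""
    c=load(f); im=c['img'].astype(int); v,u=np.mgrid[205:236,232:265]; g=im[205:236,232:265]
    w=np.clip(g[...,0]-np.maximum(g[...,1],g[...,2])-45,0,None); uu,vv=(w*u).sum()/w.sum(),(w*v).sum()/w.sum()
    print('red',uu,vv,jig(world(c,np.array([uu]),np.array([vv]),.021)))
    print(im[rows[0]:rows[1],u0:u1].sum(2))
E
python3 -c "
from h import *
meas('top1',238,250,(225,238))
c=load('top1');print(jig(world(c,np.array([243,244.]),np.array([229,229.]),.02)))"
```

```text
red 249.33394495412844 221.08073394495412 [[ 81.72913061 -66.04820989  21.        ]]
[[332 337 306 304 343 471 526 496 432 423 390 314]
 [406 376 328 309 363 482 539 542 540 533 491 406]
 [422 392 345 335 377 425 459 472 479 461 427 398]
 [456 445 392 312 294 268 291 354 390 393 389 383]
 [388 392 350 292 260 219 234 326 382 385 378 382]
 [375 366 335 288 257 217 212 307 366 372 376 364]
 [373 364 326 281 264 230 203 296 360 367 368 368]
 [363 366 332 278 269 234 194 295 364 369 363 363]
 [360 365 359 318 269 237 202 298 359 370 378 374]
 [370 373 366 327 282 244 205 281 343 376 381 385]
 [367 374 372 335 286 267 221 278 351 380 391 403]
 [374 385 382 354 317 295 286 325 386 430 458 477]
 [382 424 443 468 473 473 479 487 492 491 494 494]]
[[ 97.44327959 -50.71044187  20.        ]
 [ 95.29321402 -50.42685155  20.        ]]
```

Call:
{"api": "servo_tool", "payload": {
  "moves": "-0.008 0 -0.004 0 0 0 0;0 0 0 0 0 0 0;0 0 0 0 0 0 0"
}}

```text
clock: 7.95
eef_pos: [0.5267, 0.2367, 0.0449]
orientation: [-0.0, 0.895, 0.447, -0.001]
ft_force: [-5.1, 2.0, -2.5]
gripper_width: 0.0594
finger_force: 30.0
```

Call:
{"api": "servo_tool", "payload": {
  "moves": "0 0 0 0 0 0.039 0;0 0 0 0 0 0.039 0;0 0 0 0 0 0.039 0;0 0 0 0 0 0.039 0;0 0 0 0 0 0.039 0;0 0 0 0 0 0.039 0;0 0 0 0 0 0.039 0;0 0 0 0 0 0.039 0;0 0 0 0 0 0.039 0;0 0 0 0 0 0.039 0;0 0 0 0 0 0 0;0 0 0 0 0 0 0"
}}

```text
clock: 8.95
eef_pos: [0.5262, 0.2383, 0.0449]
orientation: [-0.001, 0.989, -0.15, -0.001]
ft_force: [-13.2, 21.2, -1.6]
gripper_width: 0.0598
finger_force: 30.0
```

```bash
python3 - <<'E'
from h import *
st(); cap('top','top2'); meas('top2',244,257,(223,236))
c=load('top2');print(jig(world(c,np.array([249,250.]),np.array([228,228.]),.02)))
E
```

```text
t 8.95 q [0.384 0.447 2.031 0.004 0.665 2.252] tcp [0.5262 0.2383 0.0449] jig [210.3   2.8  44.9] F [-13.2  21.2  -1.6] w 0.0598 ff 30.000327229499817 xang -17.21
red 249.34018691588784 221.06355140186915 [[ 81.71120673 -66.08410022  21.        ]]
[[463 458 337 321 313 271 276 343 380 431 501 508 513]
 [440 428 351 352 325 275 283 353 432 446 496 548 551]
 [529 495 433 426 392 312 292 330 460 531 540 548 548]
 [540 546 535 530 481 398 315 345 427 472 472 461 431]
 [501 498 478 435 357 297 233 277 362 393 396 394 387]
 [401 400 389 348 299 262 234 277 354 376 379 377 381]
 [386 384 373 334 289 270 222 242 323 374 371 374 368]
 [377 373 373 334 281 247 203 233 319 367 372 371 370]
 [367 364 367 333 266 252 213 236 314 366 366 372 365]
 [363 365 365 321 278 260 217 208 307 368 374 373 373]
 [368 367 364 326 292 270 235 187 306 371 380 385 386]
 [372 377 376 376 331 285 236 197 306 376 386 393 389]
 [382 380 382 383 351 316 300 271 326 388 418 431 445]]
[[ 84.28406055 -51.19005287  20.        ]
 [ 82.13311179 -50.90634929  20.        ]]
```

Call:
{"api": "servo_tool", "payload": {
  "moves": "-0.0075 -0.006 0 0 0 0 0;0 0 0 0 0 0 0;0 0 0 0 0 0 1;0 0 0 0 0 0 1;0 0 0 0 0 0 1;0 0 0 0 0 0 1;0 0 0 0 0 0 1;0 0 0 0 0 0 1;0 0 -0.1 0 0 0 1;0 0 -0.15 0 0 0 1;0 0 -0.15 0 0 0 1;0 0 -0.15 0 0 0 1;0 0 -0.13 0 0 0 1;0 0 0 0 0 0 1"
}}

```text
clock: 10.17
eef_pos: [0.5291, 0.2399, 0.2216]
orientation: [-0.002, 0.989, -0.149, 0.004]
ft_force: [0.5, 0.1, 1.0]
gripper_width: 0.0912
finger_force: 0.0
```

```bash
python3 - <<'E'
from h import *
st(); c=cap('top','top3'); meas('top3',244,257,(223,236))
a=cv2.resize(c['img'][190:305,220:420],None,fx=4,fy=4,interpolation=cv2.INTER_CUBIC)
cv2.imwrite('pics/m3.png',a[:,:,::-1])
E
```

```text
t 10.1667 q [ 0.386  0.18   1.979 -0.     0.973  2.255] tcp [0.5291 0.2399 0.2216] jig [211.5  -0.3 221.6] F [0.5 0.1 1. ] w 0.0912 ff 0.0 xang -17.09
red 249.33020637898687 221.09287054409006 [[ 81.74034618 -66.02266915  21.        ]]
[[469 458 343 316 318 280 289 349 389 428 503 517 523]
 [448 431 356 340 333 286 283 356 437 450 501 553 557]
 [535 497 438 430 390 320 283 342 467 533 543 551 554]
 [552 556 543 538 491 404 326 361 441 478 481 462 435]
 [506 501 484 438 360 303 240 309 385 395 393 400 392]
 [402 405 394 356 296 276 244 276 352 387 387 384 385]
 [388 389 382 340 291 270 235 239 327 373 378 376 379]
 [376 377 376 341 279 248 209 229 321 366 374 370 376]
 [373 372 371 326 285 260 215 237 321 366 374 376 380]
 [375 371 364 332 283 258 219 217 315 366 378 379 382]
 [369 378 370 336 286 274 235 222 314 381 386 382 385]
 [381 382 382 368 333 284 236 210 308 382 389 389 393]
 [382 380 387 390 358 329 299 272 332 394 423 436 446]]
```

View pics/m3.png

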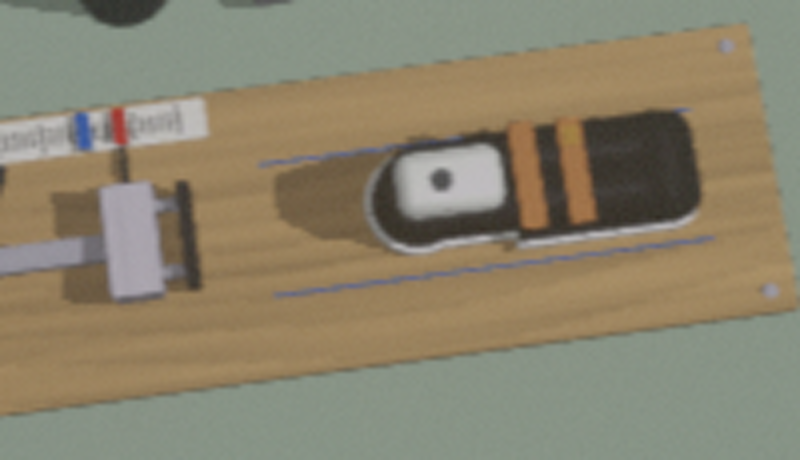

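The pointer is level with the red clip: about (122,160) and (119,125) in the crop, which agrees once the jig's tilt is allowed for. Next I'll rectify the image into the jig frame to get the shoe's lateral offset and yaw.

```bash
cat >> h.py <<'E'
def rect(f,z,k=2.2,x0=-240,x1=110,y0=-60,y1=60):
    c=load(f); xs=np.arange(x0,x1,1/k); ys=np.arange(y0,y1,1/k); X,Y=np.meshgrid(xs,ys)
    W=np.dstack([(J0+X[...,None]/1000*JX+Y[...,None]/1000*JY),np.full(X.shape,z)]); C=W@np.array(c['R']).T+np.array(c['t'])
    mx=(C[...,0]/C[...,2]*c['fx']+c['cx']).astype(np.float32); my=(C[...,1]/C[...,2]*c['fy']+c['cy']).astype(np.float32)
    a=cv2.remap(c['img'],mx,my,cv2.INTER_CUBIC)
    for x in range(x0,x1,20): cv2.putText(a,str(x),(int((x-x0)*k),9),0,.3,(255,255,0)); cv2.line(a,(int((x-x0)*k),10),(int((x-x0)*k),16),(255,255,0))
    for y in range(y0,y1,10): cv2.line(a,(0,int((y-y0)*k)),(8 if y else 770,int((y-y0)*k)),(255,255,0))
    return a
E
python3 - <<'E'
from h import *
cv2.imwrite('pics/r3.png',np.vstack([rect('top3',.016),rect('top3',.042)])[:,:,::-1])
E
```

```text
(no output)
```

View pics/r3.png

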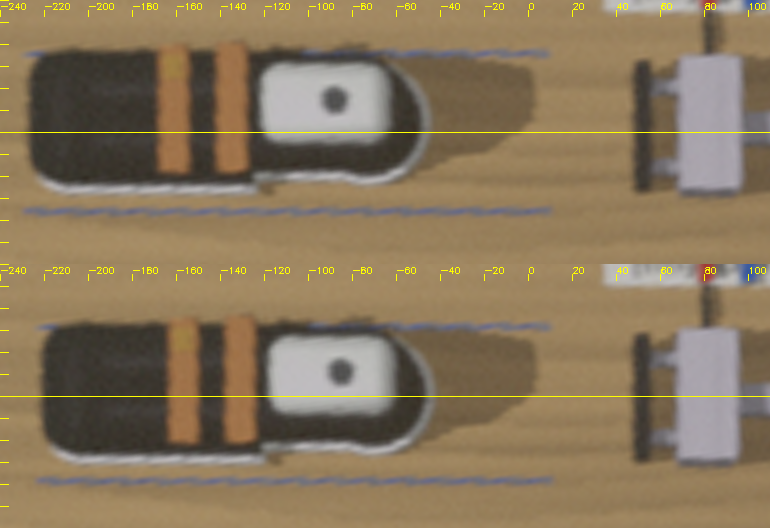

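```bash
python3 - <<'E'
from h import *
from scipy.optimize import least_squares
s=cap('side','side3'); v,u=np.mgrid[0:420,0:560]; W=jig(world(s,u,v))
q=(W[...,0]>-230)&(W[...,0]<-30)&(abs(W[...,1])<45)&(W[...,2]>17)&(W[...,2]<110)
P=W[q]; print(len(P))
for z0,z1 in((17,24),(24,32),(32,42),(42,60)):
  b=P[(P[:,2]>z0)&(P[:,2]<z1)&(P[:,0]>-72)]
  f=least_squares(lambda p:np.hypot(b[:,0]-p[0],b[:,1]-p[1])-p[2],[-72,-3,26],loss='soft_l1')
  print(z0,len(b),f.x.round(1),np.sqrt(np.mean(f.fun**2)).round(2)); 
c=load('top3'); W2=jig(world(c,u,v)); im=c['img'].astype(int)
wht=(im.min(2)>130)
for nm,Wx,I in(('top',W2,im),('side',W,s['img'].astype(int))):
  m=(Wx[...,2]>80)&(Wx[...,2]<105)&(abs(Wx[...,1])<40)&(Wx[...,0]<-40)&(Wx[...,0]>-130)&(I.min(2)>110)
  print(nm,m.sum(),Wx[m].mean(0),cv2.minAreaRect(Wx[m][:,:2].astype(np.float32)))
# far +y wall lines: side cloud upright +y forefoot wall
b=P[(P[:,2]<38)&(P[:,1]>5)&(P[:,0]<-80)]
for a in range(-215,-80,15):
  t=b[abs(b[:,0]-a)<8]
  if len(t): print(a,len(t),np.median(t[:,1]).round(1))
E
```

```text
2005
17 138 [-71.4  -0.7  26.8] 1.39
24 106 [-71.6  -0.8  24.5] 0.8
32 134 [-71.8  -0.8  24.7] 0.84
42 246 [-72.   -0.9  23.2] 0.97
top 400 [-84.75554348  -2.95564398  90.26713511] ((-85.08252716064453, -3.5881710052490234), (33.19636535644531, 53.89883041381836), 89.85100555419922)
side 338 [-73.00865887   2.62828836  89.29539844] ((-81.65185546875, -0.0067844390869140625), (33.701988220214844, 55.82450485229492), 86.45185089111328)
-215 2 28.9
-200 18 28.3
-185 20 28.3
-170 21 28.3
-155 21 28.3
-140 25 28.3
-125 56 26.2
-110 25 22.2
-95 28 22.4
```

```bash
python3 - <<'E'
from h import *
s=load('side3'); v,u=np.mgrid[0:420,0:560]; W=jig(world(s,u,v))
m=(W[...,2]>42)&(W[...,2]<54)&(W[...,0]>60)&(W[...,0]<100)&(abs(W[...,1])<50); b=W[m]; print('block top',b.mean(0),cv2.minAreaRect(b[:,:2].astype(np.float32)))
I=s['img'].astype(int); m=(W[...,2]>20)&(W[...,2]<50)&(W[...,0]>40)&(W[...,0]<62)&(abs(W[...,1])<50)&(I.max(2)<70); b=W[m]; print('pad',m.sum(),np.percentile(b,[0,2,50,98,100],axis=0))
m=(W[...,2]>60)&(W[...,0]>160)&(W[...,0]<260)&(I[...,0]>1.8*I[...,1])&(abs(W[...,1])<50); b=W[m]; print('wheel',cv2.minEnclosingCircle(b[:,:2].astype(np.float32)))
# board +y/-y edges in side
hs=cv2.cvtColor(s['img'],cv2.COLOR_RGB2HSV); wood=(hs[...,0]<22)&(hs[...,1]>70)&(W[...,2]>6)&(W[...,2]<18)
for a in(-250,-150,-50,0,50,100):
  t=W[wood&(abs(W[...,0]-a)<6)&(abs(W[...,1])<100)][:,1]; print(a,np.percentile(t,[1,99]).round(1))
E
```

```text
block top [86.66506112  4.95188597 48.61639508] ((83.34474182128906, 3.1530418395996094), (28.80219268798828, 60.41969680786133), 1.092756986618042)
pad 182 [[ 49.5264618  -23.51901891  20.25520218]
 [ 51.18075597 -21.5992667   22.84539681]
 [ 55.30131992   9.62126375  43.67881902]
 [ 57.39708083  30.89647681  46.65143345]
 [ 58.14298515  30.98157454  47.20775671]]
wheel ((218.71990966796875, 16.966737747192383), 45.580406188964844)
-250 [-73.1  81.6]
-150 [-73.9  82.6]
-50 [-73.4  82.2]
0 [-74.4  82.4]
50 [-50.7  82.6]
100 [-50.5  82.2]
```

The shoe sits about 4 mm to −y of the pad's middle, with no visible yaw; both cameras agree on this relative to the pad and block. I'll centre it with a soft side push on the forefoot wall near its middle, then push at the toe. First comes turning the tool to the jig axes with the gripper shut.

Call:
{"api": "servo_tool", "payload": {
  "moves": "0 0 0 0 0 -0.039 0;0 0 0 0 0 -0.039 0;0 0 0 0 0 -0.039 0;0 0 0 0 0 -0.039 0;0 0 0 0 0 -0.039 0;0 0 0 0 0 -0.039 0;0 0 0 0 0 -0.039 0;0 0 0 0 0 -0.039 0;0 0 0 0 0 -0.039 0;0 0 0 0 0 -0.039 0;0 0 0 0 0 -0.039 0;0 0 0 0 0 -0.039 0;0 0 0 0 0 -0.039 0;0 0 0 0 0 -0.039 0;0 0 0 0 0 -0.039 0;0 0 0 0 0 -0.039 0;0 0 0 0 0 -0.016 0;0 0 0 0 0 0 0"
}}

```text
clock: 11.77
eef_pos: [0.5253, 0.2384, 0.213]
orientation: [-0.001, 0.654, 0.756, -0.001]
ft_force: [0.7, 0.0, 0.3]
gripper_width: 0.0002
finger_force: 0.0
```

Call:
{"api": "servo_tool", "payload": {
  "moves": "-0.14 0.025 0 0 0 0 0;-0.14 0.025 0 0 0 0 0;-0.14 0.025 0 0 0 0 0;-0.14 0.025 0 0 0 0 0;-0.14 0.025 0 0 0 0 0;-0.14 0.025 0 0 0 0 0;-0.14 0.025 0 0 0 0 0;-0.14 0.025 0 0 0 0 0;-0.14 0.025 0 0 0 0 0;-0.14 0.025 0 0 0 0 0;0 0 0 0 0 0 0"
}}

```text
clock: 12.68
eef_pos: [0.6383, -0.1036, 0.2136]
orientation: [-0.0, 0.657, 0.754, -0.0]
ft_force: [0.6, 0.3, 0.6]
gripper_width: 0.0003
finger_force: 0.0
```

```bash
python3 -c "
from h import *; st()"
```

```text
t 12.6833 q [-0.197  0.298  1.846 -0.001  0.998 -0.332] tcp [ 0.6383 -0.1036  0.2136] jig [-144.   -59.9  213.6] F [0.6 0.3 0.6] w 0.0003 ff 0.0 xang 97.79
```

Call:
{"api": "servo_tool", "payload": {
  "moves": "0.02 0.008 0.1 0 0 0 0;0 0 0.14 0 0 0 0;0 0 0.14 0 0 0 0;0 0 0.14 0 0 0 0;0 0 0.1 0 0 0 0;0 0 0.07 0 0 0 0;0 0 0.04 0 0 0 0;0 0 0 0 0 0 0;0 0 0 0 0 0 0"
}}

```text
clock: 13.43
eef_pos: [0.6385, -0.0935, 0.0322]
orientation: [-0.0, 0.656, 0.755, -0.0]
ft_force: [-0.1, -0.3, 0.8]
gripper_width: 0.0004
finger_force: 0.0
```

```bash
python3 - <<'E'
from h import *
st(); c=cap('top','top4'); cap('side','side4')
cv2.imwrite('pics/r4.png',np.vstack([rect('top4',.016),cv2.resize(load('side4')['img'][150:290,230:400],(770,634))[:320]])[:,:,::-1])
E
```

```text
t 13.4333 q [-0.182  0.547  1.892  0.     0.704 -0.322] tcp [ 0.6385 -0.0935  0.0322] jig [-134.1  -61.4   32.2] F [-0.1 -0.3  0.8] w 0.0004 ff 0.0 xang 98.06
```

View pics/r4.png

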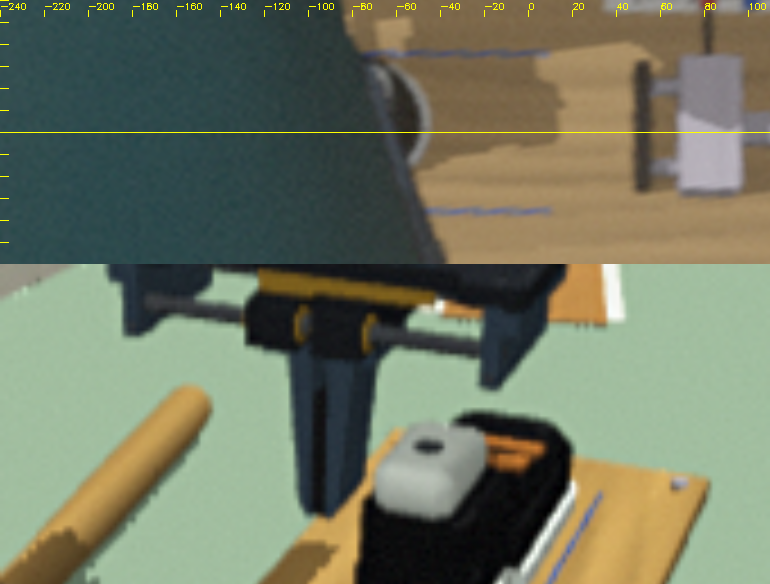

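The fingers stand on the board beside the shoe and clear of it, and the gripper body clears the last. I'm creeping towards it.

Call:
{"api": "servo_tool", "payload": {
  "moves": "-0.02 -0.008 0 0 0 0 0;0 -0.008 0 0 0 0 0;0 -0.006 0 0 0 0 0;0 -0.006 0 0 0 0 0;0 -0.004 0 0 0 0 0;0 -0.004 0 0 0 0 0;0 -0.004 0 0 0 0 0;0 0 0 0 0 0 0"
}}

```text
clock: 14.2
eef_pos: [0.6293, -0.1, 0.0324]
orientation: [-0.0, 0.655, 0.755, -0.0]
ft_force: [0.8, 0.3, 0.3]
gripper_width: 0.0005
finger_force: 0.0
```

```bash
cat >> h.py <<'E'
def heel(f,x1=-72,x2=-30):
    from scipy.optimize import least_squares
    s=load(f); v,u=np.mgrid[0:420,0:560]; W=jig(world(s,u,v))
    P=W[(W[...,0]>x1)&(W[...,0]<x2)&(abs(W[...,1])<45)&(W[...,2]>18)&(W[...,2]<42)]
    g=least_squares(lambda p:np.hypot(P[:,0]-p[0],P[:,1]-p[1])-25,[x1,0],loss='soft_l1').x
    b=W[(W[...,2]<38)&(W[...,2]>16)&(W[...,1]>5)&(W[...,1]<50)&(W[...,0]>x1-135)&(W[...,0]<x1-60)]
    k=np.polyfit(b[:,0],b[:,1],1)
    print('heel x,y (rel pad y 3.4):',g.round(2)+[25,0],'n',len(P),'wall slope deg',np.degrees(k[0]).round(2),'wall y',np.median(b[:,1]).round(2))
E
python3 - <<'E'
from h import *
st(); cap('side','side5'); heel('side3'); heel('side4'); heel('side5')
E
```

```text
t 14.2 q [-0.194  0.537  1.909 -0.     0.695 -0.336] tcp [ 0.6293 -0.1     0.0324] jig [-139.2  -51.5   32.4] F [0.8 0.3 0.3] w 0.0005 ff 0.0 xang 98.11
heel x,y (rel pad y 3.4): [-46.56  -0.84] n 365 wall slope deg -0.1 wall y 28.37
heel x,y (rel pad y 3.4): [-46.71  -0.93] n 360 wall slope deg -0.14 wall y 28.37
heel x,y (rel pad y 3.4): [-46.71  -0.82] n 354 wall slope deg 0.06 wall y 28.41
```

Call:
{"api": "servo_tool", "payload": {
  "moves": "0 -0.004 0 0 0 0 0;0 -0.004 0 0 0 0 0;0 -0.004 0 0 0 0 0;0 -0.004 0 0 0 0 0;0 0 0 0 0 0 0"
}}

```text
clock: 14.67
eef_pos: [0.6253, -0.1006, 0.0324]
orientation: [-0.0, 0.655, 0.755, -0.0]
ft_force: [0.5, -0.2, -0.0]
gripper_width: 0.0007
finger_force: 0.0
```

```bash
python3 - <<'E'
from h import *
st(); cap('side','side6'); heel('side6')
E
```

```text
t 14.6667 q [-0.196  0.533  1.917  0.     0.692 -0.338] tcp [ 0.6253 -0.1006  0.0324] jig [-139.2  -47.4   32.4] F [ 0.5 -0.2 -0. ] w 0.0007 ff 0.0 xang 98.1
heel x,y (rel pad y 3.4): [-46.66  -0.95] n 358 wall slope deg -0.12 wall y 28.4
```

Call:
{"api": "servo_tool", "payload": {
  "moves": "0 -0.004 0 0 0 0 0;0 -0.004 0 0 0 0 0;0 -0.004 0 0 0 0 0;0 -0.004 0 0 0 0 0;0 0 0 0 0 0 0"
}}

```text
clock: 15.13
eef_pos: [0.6213, -0.1012, 0.0324]
orientation: [-0.0, 0.655, 0.755, -0.0]
ft_force: [0.3, 0.1, -0.4]
gripper_width: 0.0001
finger_force: 0.0
```

```bash
python3 - <<'E'
from h import *
st(); cap('side','side6'); heel('side6')
E
```

```text
t 15.1333 q [-0.198  0.528  1.925 -0.     0.688 -0.34 ] tcp [ 0.6213 -0.1012  0.0324] jig [-139.2  -43.4   32.4] F [ 0.3  0.1 -0.4] w 0.0001 ff 0.0 xang 98.1
heel x,y (rel pad y 3.4): [-46.7   -0.95] n 363 wall slope deg -0.09 wall y 28.34
```

Call:
{"api": "servo_tool", "payload": {
  "moves": "0 -0.004 0 0 0 0 0;0 -0.004 0 0 0 0 0;0 -0.004 0 0 0 0 0;0 0 0 0 0 0 0"
}}

```text
clock: 15.52
eef_pos: [0.6186, -0.1017, 0.0325]
orientation: [0.0, 0.655, 0.755, 0.0]
ft_force: [-0.3, -0.5, -0.5]
gripper_width: 0.0001
finger_force: 0.2
```

```bash
python3 - <<'E'
from h import *
st(); cap('side','side6'); heel('side6')
E
```

```text
t 15.5167 q [-0.2    0.525  1.931  0.     0.686 -0.342] tcp [ 0.6186 -0.1017  0.0325] jig [-139.3  -40.7   32.5] F [-0.3 -0.5 -0.5] w 0.0001 ff 0.24146559265574297 xang 98.1
heel x,y (rel pad y 3.4): [-46.63  -0.54] n 361 wall slope deg -0.09 wall y 28.74
```

Call:
{"api": "servo_tool", "payload": {
  "moves": "0 -0.004 0 0 0 0 0;0 -0.004 0 0 0 0 0;0 -0.004 0 0 0 0 0;0 -0.002 0 0 0 0 0;0 0 0 0 0 0 0"
}}

```text
clock: 15.98
eef_pos: [0.6151, -0.1021, 0.0325]
orientation: [0.0, 0.655, 0.755, 0.0]
ft_force: [2.0, -0.6, 0.3]
gripper_width: 0.0006
finger_force: 0.8
```

```bash
python3 - <<'E'
from h import *
st(); cap('side','side6'); heel('side6')
E
```

```text
t 15.9833 q [-0.202  0.521  1.938  0.     0.683 -0.343] tcp [ 0.6151 -0.1021  0.0325] jig [-139.3  -37.1   32.5] F [ 2.  -0.6  0.3] w 0.0006 ff 0.8216001146502094 xang 98.1
heel x,y (rel pad y 3.4): [-46.5    2.57] n 361 wall slope deg -0.13 wall y 32.35
```

Call:
{"api": "servo_tool", "payload": {
  "moves": "0 -0.002 0 0 0 0 0;0 0 0 0 0 0 0;0 0.03 0 0 0 0 0;0 0.05 0 0 0 0 0;0 0 -0.1 0 0 0 0;0 0 -0.15 0 0 0 0;0 0 -0.15 0 0 0 0;0 0 -0.1 0 0 0 0;-0.15 0 0 0 0 0 0;-0.15 0 0 0 0 0 0;-0.13 0 0 0 0 0 0;0 -0.12 0 0 0 0 0;0 -0.12 0 0 0 0 0;0 0 0 0 0 0 0"
}}

```text
clock: 17.2
eef_pos: [0.5868, -0.2148, 0.1566]
orientation: [-0.002, 0.656, 0.755, -0.001]
ft_force: [-0.2, 0.4, 0.3]
gripper_width: 0.0004
finger_force: 0.0
```

Call:
{"api": "servo_tool", "payload": {
  "moves": "0 0 0 0 0 0.039 0;0 0 0 0 0 0.039 0;0 0 0 0 0 0.039 0;0 0 0 0 0 0.039 0;0 0 0 0 0 0.039 0;0 0 0 0 0 0.039 0;0 0 0 0 0 0.039 0;0 0 0 0 0 0.039 0;0 0 0 0 0 0.039 0;0 0 0 0 0 0.039 0;0 0 0 0 0 0.039 0;0 0 0 0 0 0.039 0;0 0 0 0 0 0.032 0;0 0 0 0 0 0 0"
}}

```text
clock: 18.37
eef_pos: [0.5911, -0.2142, 0.1576]
orientation: [0.0, 0.998, 0.068, 0.0]
ft_force: [-0.5, -0.2, -0.2]
gripper_width: 0.0002
finger_force: 0.0
```

```bash
python3 - <<'E'
from h import *
s,M=st(); cap('side','side7'); heel('side7')
T=np.r_[J0-.250*JX+.0005*JY,.022]; go(T)
c=cap('top','top7'); cv2.imwrite('pics/r7.png',np.vstack([rect('top7',.016),rect('top7',.042)])[:,:,::-1])
E
```

```text
t 18.3667 q [-0.385  0.34   1.908  0.     0.893  1.049] tcp [ 0.5911 -0.2142  0.1576] jig [-246.8    2.4  157.6] F [-0.5 -0.2 -0.2] w 0.0002 ff 0.0 xang 7.85
heel x,y (rel pad y 3.4): [-46.59   3.14] n 359 wall slope deg -0.11 wall y 32.78
t 18.4167 q [-0.385  0.34   1.909  0.     0.893  1.043] tcp [ 0.591  -0.2142  0.1576] jig [-246.8    2.6  157.6] F [ 0.8  0.2 -0.6] w 0.0007 ff 0.0 xang 8.22
shift frac total [0.0083 0.0129 0.5422]
```

View pics/r7.png

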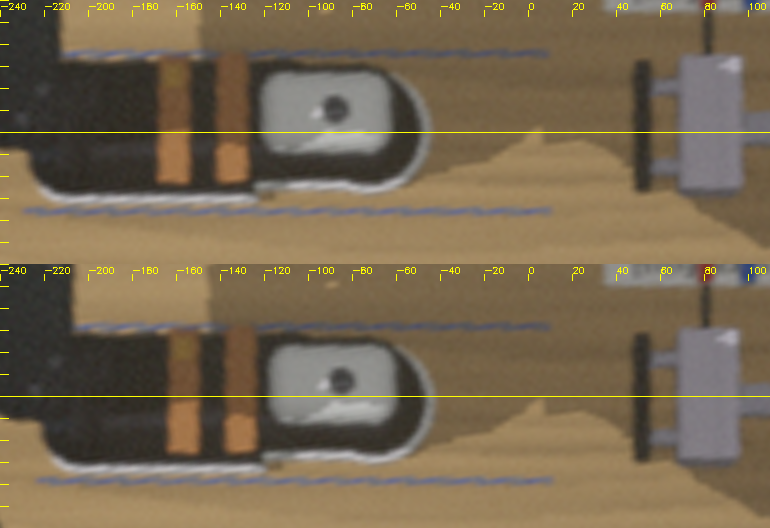

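The shoe is now centred between the guide lines, with its heel apex near y=0 and no yaw. I'm descending behind the toe.

Call:
{"api": "servo_tool", "payload": {
  "moves": "0.0083 0.0129 0.1 0 0 0 0;0 0 0.14 0 0 0 0;0 0 0.12 0 0 0 0;0 0 0.09 0 0 0 0;0 0 0.06 0 0 0 0;0 0 0.03 0 0 0 0;0 0 0 0 0 0 0;0 -0.01 0 0 0 0 0;0 -0.01 0 0 0 0 0;0 -0.01 0 0 0 0 0;0 -0.01 0 0 0 0 0;0 0 0 0 0 0 0"
}}

```text
clock: 19.47
eef_pos: [0.5916, -0.2069, 0.0232]
orientation: [0.0, 0.997, 0.071, 0.0]
ft_force: [0.6, -0.6, -0.2]
gripper_width: 0.0007
finger_force: 0.0
```

```bash
python3 - <<'E'
from h import *
s,M=st(); cap('side','side8'); heel('side8')
E
```

```text
t 19.4667 q [-0.374  0.54   1.931  0.     0.67   1.055] tcp [ 0.5916 -0.2069  0.0232] jig [-239.6    1.    23.2] F [ 0.6 -0.6 -0.2] w 0.0007 ff 0.0 xang 8.13
heel x,y (rel pad y 3.4): [-46.64   3.05] n 361 wall slope deg -0.38 wall y 32.85
```

Call:
{"api": "servo_tool", "payload": {
  "moves": "0 -0.006 0 0 0 0 0;0 -0.006 0 0 0 0 0;0 -0.006 0 0 0 0 0;0 -0.006 0 0 0 0 0;0 -0.006 0 0 0 0 0;0 -0.006 0 0 0 0 0;0 -0.006 0 0 0 0 0;0 -0.006 0 0 0 0 0;0 -0.008 0 0 0 0 0;0 -0.008 0 0 0 0 0;0 -0.008 0 0 0 0 0;0 -0.008 0 0 0 0 0;0 0 0 0 0 0 0"
}}

```text
clock: 20.6
eef_pos: [0.5884, -0.187, 0.0224]
orientation: [-0.0, 0.997, 0.071, -0.0]
ft_force: [0.1, -0.5, -0.3]
gripper_width: 0.001
finger_force: 0.0
```

```bash
python3 - <<'E'
from h import *
s,M=st(); cap('side','side9'); heel('side9',-60,-15)
E
```

```text
t 20.6 q [-0.346  0.531  1.95   0.     0.662  1.083] tcp [ 0.5884 -0.187   0.0224] jig [-219.5    1.4   22.4] F [ 0.1 -0.5 -0.3] w 0.001 ff 0.0012804564781276895 xang 8.11
heel x,y (rel pad y 3.4): [-34.15   3.58] n 379 wall slope deg -0.36 wall y 32.91
```

Call:
{"api": "servo_tool", "payload": {
  "moves": "0 -0.008 0 0 0 0 0;0 -0.012 0 0 0 0 0;0 -0.014 0 0 0 0 0;0 -0.014 0 0 0 0 0;0 -0.014 0 0 0 0 0;0 -0.014 0 0 0 0 0;0 -0.014 0 0 0 0 0;0 -0.014 0 0 0 0 0;0 -0.014 0 0 0 0 0;0 -0.014 0 0 0 0 0;0 -0.014 0 0 0 0 0;0 -0.014 0 0 0 0 0;0 -0.012 0 0 0 0 0;0 -0.01 0 0 0 0 0;0 -0.008 0 0 0 0 0;0 -0.006 0 0 0 0 0;0 -0.004 0 0 0 0 0;0 0 0 0 0 0 0"
}}

```text
clock: 22.15
eef_pos: [0.5814, -0.1378, 0.0224]
orientation: [-0.0, 0.997, 0.071, -0.0]
ft_force: [0.1, -0.8, -0.1]
gripper_width: 0.0006
finger_force: 0.2
```

```bash
python3 - <<'E'
from h import *
s,M=st(); cap('side','side10'); h=st()[0]; x=jig(h['eef_pos'])[0]+185.4; print('heel expected',x); heel('side10',x-25,x+6)
E
```

```text
t 22.15 q [-0.272  0.508  1.99   0.     0.643  1.157] tcp [ 0.5814 -0.1378  0.0224] jig [-169.8    1.3   22.4] F [ 0.1 -0.8 -0.1] w 0.0006 ff 0.22535034935572185 xang 8.11
t 22.2 q [-0.272  0.508  1.99   0.     0.643  1.157] tcp [ 0.5813 -0.1378  0.0224] jig [-169.8    1.3   22.4] F [ 0.6 -0.6  1.1] w 0.0002 ff 0.07468345809684251 xang 8.1
heel expected 15.626850534670126
heel x,y (rel pad y 3.4): [15.34  3.5 ] n 367 wall slope deg 0.05 wall y 32.76
```

Call:
{"api": "servo_tool", "payload": {
  "moves": "0 -0.01 0 0 0 0 0;0 -0.012 0 0 0 0 0;0 -0.012 0 0 0 0 0;0 -0.012 0 0 0 0 0;0 -0.012 0 0 0 0 0;0 -0.012 0 0 0 0 0;0 -0.012 0 0 0 0 0;0 -0.01 0 0 0 0 0;0 -0.006 0 0 0 0 0;0 -0.004 0 0 0 0 0;0 0 0 0 0 0 0"
}}

```text
clock: 23.12
eef_pos: [0.5778, -0.1124, 0.0224]
orientation: [-0.0, 0.997, 0.071, -0.0]
ft_force: [0.9, -0.7, -0.4]
gripper_width: 0.0004
finger_force: 0.0
```

```bash
cat >> h.py <<'E'
def final(f,g,n,x):
    heel(f,x-25,x-4); s=load(f); c=load(g)
    W=jig(world(s,*np.mgrid[0:420,0:560][::-1])); I=s['img'].astype(int)
    m=(W[...,2]>46)&(W[...,2]<53)&(W[...,0]>60)&(W[...,0]<105)&(abs(W[...,1])<40)&(I.min(2)>100); print('block',W[m].mean(0))
    a=rect(g,.02,4,-10,110,-40,40); b=cv2.resize(s['img'][200:300,220:340],(384,320),interpolation=cv2.INTER_CUBIC)
    cv2.imwrite(f'pics/{n}.png',np.hstack([cv2.resize(a,(400,320)),b])[:,:,::-1])
E
python3 - <<'E'
from h import *
s,M=st(); x=jig(s['eef_pos'])[0]+185.4; print(x); cap('side','side11'); cap('top','top11'); final('side11','top11','f11',x)
E
```

```text
t 23.1167 q [-0.232  0.498  2.008  0.     0.635  1.197] tcp [ 0.5778 -0.1124  0.0224] jig [-144.2    1.3   22.4] F [ 0.9 -0.7 -0.4] w 0.0004 ff 0.011894263045633124 xang 8.11
41.20273281913333
heel x,y (rel pad y 3.4): [40.62  3.78] n 122 wall slope deg 0.1 wall y 32.85
block [85.67414951  3.89151342 49.50098052]
```

View pics/f11.png

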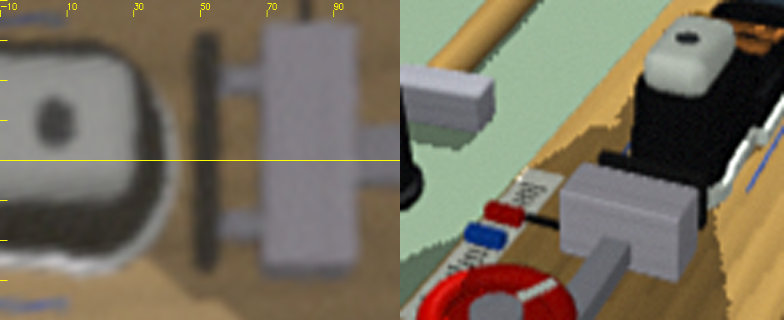

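The heel is at about x=42 and the pad face at about 48, centred and square, so roughly 6 mm remains. I'm creeping on now and will watch the pad numerically.

Call:
{"api": "servo_tool", "payload": {
  "moves": "0 -0.004 0 0 0 0 0;0 -0.004 0 0 0 0 0;0 -0.004 0 0 0 0 0;0 -0.004 0 0 0 0 0;0 0 0 0 0 0 0"
}}

```text
clock: 23.63
eef_pos: [0.5773, -0.1086, 0.0224]
orientation: [-0.0, 0.997, 0.071, 0.0]
ft_force: [0.6, -0.5, -1.1]
gripper_width: 0.0005
finger_force: 0.6
```

```bash
cat >> h.py <<'E'
def pad(g):
    a=rect(g,.045,4,30,110,-40,40).astype(int).sum(2)
    r=[a[int((y0+40)*4):int((y1+40)*4)].mean(0) for y0,y1 in((-25,-20),(24,29))]
    o=[]
    for p in r:
        x=30+np.arange(len(p))/4; k=(x>44)&(x<62); w=np.clip(np.median(p[k])-25-p[k],0,None); o.append((w*x[k]).sum()/w.sum())
    print(g,'pad centre x at -y,+y ends',np.round(o,2))
def look(i):
    s,M=st(); x=jig(s['eef_pos'])[0]+185.4; cap('side',f'side{i}'); cap('top',f'top{i}'); print('heel pred',x.round(1)); heel(f'side{i}',x-25,min(x-4,44)); pad(f'top{i}')
E
python3 - <<'E'
from h import *
for g in('top3','top7','top11'): pad(g)
look(12)
E
```

```text
top3 pad centre x at -y,+y ends [51.62 52.03]
top7 pad centre x at -y,+y ends [51.45 51.97]
top11 pad centre x at -y,+y ends [51.6 51.3]
t 23.6333 q [-0.226  0.497  2.011  0.     0.634  1.204] tcp [ 0.5773 -0.1086  0.0224] jig [-140.4    1.3   22.4] F [ 0.6 -0.5 -1.1] w 0.0005 ff 0.5507580962148495 xang 8.11
heel pred 45.0
heel x,y (rel pad y 3.4): [44.46  3.73] n 102 wall slope deg -0.19 wall y 32.74
top12 pad centre x at -y,+y ends [51.49 51.34]
```

Call:
{"api": "servo_tool", "payload": {
  "moves": "0 -0.004 0 0 0 0 0;0 -0.004 0 0 0 0 0;0 -0.004 0 0 0 0 0;0 -0.004 0 0 0 0 0;0 -0.002 0 0 0 0 0;0 0 0 0 0 0 0"
}}

```text
clock: 24.23
eef_pos: [0.5766, -0.1042, 0.0224]
orientation: [-0.0, 0.997, 0.071, -0.0]
ft_force: [0.6, -1.3, -0.4]
gripper_width: 0.0005
finger_force: 0.8
```

```bash
python3 -c "
from h import *
look(13)"
```

```text
t 24.2333 q [-0.219  0.495  2.014  0.     0.633  1.211] tcp [ 0.5766 -0.1042  0.0224] jig [-135.9    1.3   22.4] F [ 0.6 -1.3 -0.4] w 0.0005 ff 0.8413363008003216 xang 8.11
heel pred 49.5
heel x,y (rel pad y 3.4): [49.    3.81] n 91 wall slope deg -0.03 wall y 32.79
top13 pad centre x at -y,+y ends [55.3  55.18]
```

```bash
python3 - <<'E'
from h import *
for i in(3,7,11,12,13):
    a=rect(f'top{i}',.045,2,40,75,-40,40).astype(int).sum(2)
    for y in(-24,26): print(i,y,a[int((y-2+40)*2):int((y+2+40)*2),:].mean(0).round(0).astype(int)[::2])
for i in(3,8,11,12,13):
    s=load(f'side{i}'); W=jig(world(s,*np.mgrid[0:420,0:560][::-1])); I=s['img'].astype(int)
    m=(W[...,2]>40)&(W[...,2]<48)&(W[...,0]>44)&(W[...,0]<64)&(W[...,1]>22)&(W[...,1]<32)&(I.max(2)<75); print('side',i,m.sum(),W[m].mean(0).round(2))
E
```

```text
3 -24 [372 376 377 376 374 372 349 319 267 221 184 177 184 186 207 250 295 321 325 320 304 297 297 294 287 298 318 365 416 464 490 500 506 506 506]
3 26 [356 355 352 350 350 350 330 303 256 217 183 170 167 172 188 208 231 249 257 261 258 257 256 258 260 274 296 348 403 457 480 495 498 498 499]
7 -24 [277 273 273 275 274 270 255 236 205 178 158 150 152 153 168 197 227 252 264 275 276 277 276 274 272 270 267 281 305 334 357 372 380 379 380]
7 26 [357 358 358 356 358 359 335 301 246 198 159 148 149 150 167 195 227 249 259 264 263 261 257 258 264 262 254 269 298 333 355 371 375 375 377]
11 -24 [281 283 283 281 280 277 259 237 206 184 164 155 156 156 169 199 234 262 275 283 281 280 278 279 281 280 276 288 314 345 369 383 390 387 386]
11 26 [267 268 269 270 270 268 251 231 196 167 145 143 148 154 173 200 230 251 260 266 266 265 264 265 266 260 253 270 301 340 366 382 383 381 384]
12 -24 [283 286 288 288 282 274 256 239 209 181 158 152 157 158 172 200 234 263 277 284 279 280 283 284 284 283 277 288 311 343 370 386 390 385 385]
12 26 [276 272 269 268 269 269 255 235 203 173 150 146 150 155 175 202 231 252 264 271 270 270 272 270 267 263 260 276 303 338 362 379 380 379 382]
13 -24 [283 283 285 286 283 280 279 282 280 273 254 232 204 178 160 152 155 162 177 204 231 260 275 284 280 278 276 289 313 343 366 379 386 386 384]
13 26 [352 330 304 287 274 269 267 268 264 256 235 214 185 162 149 146 150 154 170 200 228 252 262 267 264 260 257 274 301 336 360 379 383 382 385]
side 3 26 [55.11 26.74 43.78]
side 8 32 [54.16 26.6  43.92]
side 11 32 [54.39 26.42 44.3 ]
side 12 30 [54.25 26.43 44.23]
side 13 28 [57.63 27.05 44.51]
```

The pad has yielded about 4 mm, evenly at both ends, which is about 1.2 N. I'm backing off slowly and then lifting.

Call:
{"api": "servo_tool", "payload": {
  "moves": "0 0.002 0 0 0 0 0;0 0.002 0 0 0 0 0;0 0.002 0 0 0 0 0;0 0.002 0 0 0 0 0;0 0.002 0 0 0 0 0;0 0.002 0 0 0 0 0;0 0.004 0 0 0 0 0;0 0.01 0 0 0 0 0;0 0.03 0 0 0 0 0;0 0.06 0 0 0 0 0;0 0.06 0 0 0 0 0;0 0 -0.1 0 0 0 0;0 0 -0.15 0 0 0 0;0 0 -0.15 0 0 0 0;0 0.15 0 0 0 0 0;0 0.15 0 0 0 0 0;0 0.1 0 0 0 0 0;0 0 0 0 0 0 0"
}}

```text
clock: 25.83
eef_pos: [0.5978, -0.2525, 0.1233]
orientation: [0.001, 0.998, 0.069, 0.001]
ft_force: [0.3, 0.6, 0.4]
gripper_width: 0.0006
finger_force: 0.0
```

```bash
python3 - <<'E'
from h import *
st(); cap('side','side14'); cap('top','top14'); heel('side14',24.5,44); pad('top14'); meas('top14',248,253,(225,232))
for i in(12,14):
  b=rect(f'top{i}',.02,4,30,70,-40,40).astype(int).sum(2); print(b[160-12:160+12].mean(0).round(0).astype(int)[::4])
E
```

```text
t 25.8333 q [-0.435  0.415  1.878 -0.001  0.846  0.998] tcp [ 0.5978 -0.2525  0.1233] jig [-285.7    1.3  123.3] F [0.3 0.6 0.4] w 0.0006 ff 0.0 xang 7.92
heel x,y (rel pad y 3.4): [49.    3.69] n 93 wall slope deg -0.14 wall y 32.65
top14 pad centre x at -y,+y ends [55.25 55.19]
red 249.37714285714284 220.93142857142857 [[ 81.59716899 -66.36322832  21.        ]]
[[345 248 211 248 339]
 [372 301 242 262 327]
 [323 265 187 219 286]
 [278 248 183 198 258]
 [276 249 180 180 233]
 [267 240 172 176 237]
 [267 248 194 171 245]]
[417 412 390 359 310 254 204 169 162 160 164 182 206 262 325 365 369 335 277 216 180 174 166 165 180 207 242 266 285 298 303 306 305 303 302 300 298 304 316 336]
[423 421 418 415 409 404 392 369 336 280 229 181 162 148 141 149 166 210 279 335 360 343 287 218 165 154 153 155 174 201 234 263 281 291 287 283 279 286 300 322]
```

```bash
python3 -c "
from h import *
print(ctrl.hand_in())"
```

```text
the job is handed in; nothing more can be done
None
```

The job is handed in: the pointer stands level with the red clip to within about 0.5 mm by camera. The shoe's heel rests centred and square on the pad, which is pressed in about 4 mm (about 1.2 N), and the arm is clear of everything.

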